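# Seat a sprung temperature probe in the hidden well of a calibration block

## Task

Take the temperature probe out of its stand and set its tip down in the groove of the calibration block's cover plate, in one of the two widened ends. Slide it gently along the groove, tip in the groove all the way, until the sprung stem drops into the hidden shuttered well; then lower it fully home, upright with its collar flat on the cover, and let go. Never press or push the probe hard (stay below 25 N), and do not disturb the beaker, the amber bottle or the vial rack.

Things in the scene. Friction and masses are not known exactly. Their poses are not given: they have to be found in the camera images.
- probe_grip (a point): Centre of the probe's round handle, the point to grip. The loose probe (0.18 kg, mass and friction vary) stands upright in its stand at the start: black handle 22 mm in diameter and 66 mm long (this point is 39 mm above the collar's underside), below it a steel collar 32 mm in diameter and 6 mm thick, below that the steel stem. z is the probe's axis, up along the handle.
- probe_collar (a point): Centre of the underside of the probe's collar, 39 mm below probe_grip. Seated, it lies on the cover plate.
- probe_tip (a point): End of the probe's stem. The stem is 10 mm in diameter with a bevelled tip (6 mm flat) and sticks out 28 mm below the collar; it is sprung and slides up into the handle by at most 14 mm: about 1.5 N to start moving, 0.3 N more for each mm, solid after 14 mm. The point moves with the stem.
- probe_stem: The sprung stem of the probe. Origin on the probe's axis at the collar's underside when the stem is fully out, moves up with the stem; z along the axis, up.
- stand: Fixed grey block 60x60x45 mm with a hole of 18 mm in its top that takes the probe's stem; the collar rests on the top. Origin at the centre of its underside.
- block: Fixed calibration block, a grey box 90 mm (its x) by 250 mm (its y), 55 mm high, with a white painted cover plate. Origin at the centre of its underside. A straight groove runs along its y in the cover, 14 mm wide and 6 mm deep, with pockets 20 mm wide at both ends, 42 to 62 mm from the middle, which narrow to 14 mm at 37 mm by bevels. The groove floor does not give, except at the well.
- groove_mid (a point): Middle of the groove, level with the cover's top; axes as block. The hidden well lies in the groove floor, its centre within 28 mm of this point along y, different every time: 14 mm long, as wide as the groove, over 25 mm deep, closed by a flush sprung shutter (under 1 N) that looks like the floor. The seated probe's collar bridges the groove and rests on the cover.
- groove_end_a (a point): Centre of the widened pocket at the block's +y end of the groove, 52 mm from groove_mid, level with the cover's top; the floor is 6 mm lower.
- groove_end_b (a point): Centre of the widened pocket at the block's -y end of the groove, 52 mm from groove_mid, level with the cover's top; the floor is 6 mm lower.
- beaker: Clear beaker, 45 mm in diameter, 56 mm high, standing at the back; leave alone. Origin at the centre of its underside.
- amber_bottle: Amber bottle with a black cap, 60 mm in diameter, 122 mm high, standing at the back; leave alone. Origin at the centre of its underside.
- vial_rack: Rack with small capped vials, 62x175x39 mm, to the left of the block; leave alone. Origin at the centre of its underside.
Things that resemble listed ones, but are neither listed nor needed, are in the scene too. Of the things like the part that bears probe_grip, leave any that is yellow; of the rest the smaller one is meant. What is shaped like the stand but purple is not meant.

How it is judged:
By the outcome, as a careful person would: the job done as asked, in the order asked, and still so for the second after the job is handed in, with the robot touching nothing.
It also fails if it takes over 45 s, if anything falls off the work surface, if the arm or the gripper's body presses on something with over 40 N, if the wrist force passes 120 N, or if a joint passes its speed limit or range.

## Robot

A 6-joint arm with a two-finger parallel gripper is mounted at the origin on a cart in front of the work surface, level with it; the furniture and walls round the work are solid. World frame = base frame: x ahead of the robot, y to its left, z up, the work surface at z = 0. Lengths are in m, angles in rad, forces in N, time in s.
With the tool pointing down it reaches from about 0.4 to 0.825 m from the base axis. Payload 7 kg.
Tool frame: the origin (TCP) lies between the finger pads; the fingertips stand arm.nose_length ahead of it and the grasp point (between the pads) is the TCP (arm.nose_length is the distance from the TCP to the fingertips, in m); x points along the fingers, z is the direction in which the jaws open and shut, and the axes are right-handed (so a half turn about x gives the same grasp; the last joint's range is limited). The gripper opens to 88 mm and grips with 3 to 60 N. Pads are 19 mm wide; open, the fingers measure 130 mm over their backs; the gripper's body (78 mm by 193 mm) begins 47 mm behind the grasp point.
Start: joints at [1.594, 0.359, 0.012, 0, -1.224, -0.288], TCP at [0.177, 0.651, 0.246] pointing down, gripper open.
Joint ranges: [-3.07, 3.07], [-1.43, 2.12], [-1.02, 1.25], [-3.03, 1.67], [-3.05, -0], [-3.03, 3.03]. Speed limits (rad/s): [2.39, 2.39, 3.01, 3.14, 3.14, 3.14].

## Interface

Orientations are given as [roll, pitch, yaw] about the fixed x, y, z axes, in that order (R = Rz(yaw) Ry(pitch) Rx(roll)).
In Python, from station import arm, viewer, spotter gives the robot as it stands.
- The arm moves only by the shell command python3 -m handwheel 'ROWS' [FORCE]. ROWS is a JSON object of lists of equal length, an entry for each row: "gripper": the gripper command: -1 is shut, 1 is fully open, values between are in proportion; "travel": the shift along the world's x, y, z each as a share of 500 mm, from -1 to 1, a list of three; "spin": the turn about the world's z as a share of 45 degrees, from -1 to 1. A call has 1 to 20 rows; each row is the pose to reach, as a shift and turn from the pose commanded when the call began; what a row does not reach only later rows make up. A row lasts 1/10 s, in which the tool goes at most 50 mm and 8.59 degrees, less where a joint would pass 70% of its speed; a pose out of reach is approached as far as the arm can. A call with a number of a shift or a turn outside -1 to 1 is refused whole. A call with a gripper value outside its range is refused whole. The fingers move at their own pace and stop on an object; FORCE is the grip in N (left out, the last holds). Time passes only in rows, so rows that repeat a pose let the fingers close. It gives the time, the measured TCP pose, the force and the opening at its end, in the units of the state.
- arm.get_state(): the state, without advancing time (a new reading comes with each control period).
- viewer.grab_frame(name): name is "scene" or "top" or "wrist"; returns a dict with "pixels" (400x640x3 uint8, blue, green, red), "fx", "fy", "cx", "cy" (pixels), "eye" and "attitude" of the camera in the world. Camera axes: x right, y down, z forward; pixel columns grow to the right and rows downward; lengths in m; the calibration is good to about 2 mm. A picture is of the moment at which its call begins. There is no depth.
- arm.job_done(): hands the job in, once; it reports no verdict.
Trained networks look in the newest picture that a camera, given by its name, has taken for a name from the list of things; names that differ only in an ending like _2 or _b are one class to them, and where a whole thing is asked for, a point or a joint stands for the part that bears it (a point fixed in the world has none). Each returns a list of dicts, best first, with "conf" (0 to 1); they miss things now and then, are a little off and sometimes report something else, mostly with a low value. They report only what shows in the picture. A call takes as long as a camera call. They do not tell look-alikes from the thing itself.
- spotter.spot_in(camera, label): "rect" ([left, top, right, bottom] in pixels, round what is visible of it).
- spotter.tip_of(camera, label): "at" ([column, row] in pixels: a listed point, or the origin of a listed thing).
The state is a dict: "t": time; "q": joint angles; "qd": joint speeds; "joint_efforts": joint torques, N m; "eef_pos": TCP position; "ee_rot": TCP orientation; "force": force on the tool from outside, world axes, zero at the start; "moment": the same for the moment, N m; "width": finger opening in m.
Only numpy, scipy, OpenCV 4.12 (cv2) and the standard library are available. Lean on these libraries where they do the work, as an engineer would, in place of code of your own. Each camera call takes 0.05 s, during which the arm holds its last target.

## Working session

There is one attempt and no reset: what is moved stays moved. The work goes in short steps, Python scripts to look and compute and a shell command to move; the robot and the scene stay as the last step left them, time stands still between calls to the robot, and variables do not carry over. Pictures are saved under pics/ and viewed, and the job is handed in when it is done.

```bash
mkdir -p pics; ls; cat > h.py <<'E'
import numpy as np, cv2
from station import arm, viewer, spotter
def snap(cam,fn=None):
    f=viewer.grab_frame(cam)
    if fn: cv2.imwrite('pics/'+fn,f['pixels'])
    return f
def ray(f,p):
    d=np.array([(p[0]-f['cx'])/f['fx'],(p[1]-f['cy'])/f['fy'],1.])
    R=np.array(f['attitude'],float)
    if R.shape!=(3,3):
        from scipy.spatial.transform import Rotation as Ro
        R=Ro.from_euler('xyz',R).as_matrix() if R.size==3 else Ro.from_quat(R).as_matrix()
    return np.array(f['eye']),R@d
def onz(f,p,z):
    e,d=ray(f,p); return e+d*(z-e[2])/d[2]
def proj(f,P):
    R=np.array(f['attitude'],float)
    if R.shape!=(3,3):
        from scipy.spatial.transform import Rotation as Ro
        R=Ro.from_euler('xyz',R).as_matrix() if R.size==3 else Ro.from_quat(R).as_matrix()
    c=R.T@(np.array(P)-np.array(f['eye'])); return [f['fx']*c[0]/c[2]+f['cx'],f['fy']*c[1]/c[2]+f['cy']]
E
python3 - <<'E'
from h import *
for c in ['scene','top']:
    f=snap(c,c+'0.png'); print(c,f['eye'],f['attitude'],f['fx'])
    for l in ['probe_grip','probe_collar','stand','block','groove_mid','groove_end_a','beaker','amber_bottle','vial_rack']:
        print(l,[(np.round(d['rect']).tolist(),round(d['conf'],2)) for d in spotter.spot_in(c,l)] if 'groove' not in l else '',[(np.round(d['at'],1).tolist(),round(d['conf'],2)) for d in spotter.tip_of(c,l)])
print(arm.get_state(),arm.nose_length)
E
```

```text
pics
scene [-0.33026614 -0.74174442  0.73201262] [-2.06700332 -0.02661019 -0.85777088] 463.993545552386
probe_grip [([393.0, 249.0, 406.0, 286.0], 0.89), ([357.0, 242.0, 369.0, 273.0], 0.87), ([373.0, 220.0, 393.0, 265.0], 0.72), ([240.0, 214.0, 337.0, 264.0], 0.7)] [([378.0, 239.5], 0.86), ([361.7, 256.8], 0.76), ([401.6, 263.7], 0.75), ([357.6, 224.5], 0.71)]
probe_collar [([377.0, 215.0, 393.0, 265.0], 0.62), ([394.0, 250.0, 408.0, 288.0], 0.6), ([355.0, 239.0, 367.0, 271.0], 0.51)] [([286.4, 247.1], 0.75), ([384.0, 256.7], 0.65), ([397.2, 277.2], 0.65), ([358.4, 266.8], 0.64), ([358.5, 284.1], 0.55), ([397.1, 250.2], 0.53)]
stand [([343.0, 261.0, 381.0, 292.0], 0.82), ([410.0, 208.0, 415.0, 236.0], 0.68), ([386.0, 288.0, 426.0, 325.0], 0.61)] [([355.7, 283.5], 0.8), ([403.6, 317.2], 0.7), ([410.4, 228.8], 0.49), ([359.8, 224.5], 0.48)]
block [([243.0, 213.0, 333.0, 264.0], 0.74), ([353.0, 241.0, 370.0, 273.0], 0.22)] [([284.3, 247.2], 0.74)]
groove_mid  [([288.5, 230.6], 0.98)]
groove_end_a  [([275.8, 223.1], 0.66), ([303.5, 234.9], 0.58)]
beaker [([353.0, 206.0, 369.0, 232.0], 0
[... 1257 characters left out ...]
89), ([380.0, 243.0, 397.0, 252.0], 0.5)] [([192.8, 218.3], 0.78)]
{'t': 1.7, 'q': array([ 1.59412369e+00,  3.58570052e-01,  1.18672937e-02,  4.08407381e-05,
       -1.22410629e+00, -2.88127665e-01]), 'qd': array([-0.00012216,  0.00057395, -0.00062741, -0.00042486, -0.00053713,
       -0.00102343]), 'joint_efforts': array([ 6.04293855e-04, -5.82363939e+01,  2.93290168e+01,  7.00197995e+00,
        1.24846291e-02, -2.83605254e-05]), 'eef_pos': array([0.176667  , 0.65143396, 0.24557373]), 'ee_rot': array([ 1.53914142,  1.57075586, -0.29644134]), 'force': array([-0.68814841,  0.26582923, -0.76417269]), 'moment': array([ 0.00717511, -0.00126204,  0.00420336]), 'width': 0.08773228132952253} 0.019
```

View pictures.

```bash
python3 - <<'E'
import cv2
a=cv2.imread('pics/scene0.png')[170:350,190:450]; cv2.imwrite('pics/s0c.png',cv2.resize(a,None,fx=3,fy=3,interpolation=cv2.INTER_CUBIC))
a=cv2.imread('pics/top0.png')[120:290,160:460]; cv2.imwrite('pics/t0c.png',cv2.resize(a,None,fx=2.6,fy=2.6,interpolation=cv2.INTER_CUBIC))
E
```

```text
(no output)
```

View pics/s0c.png

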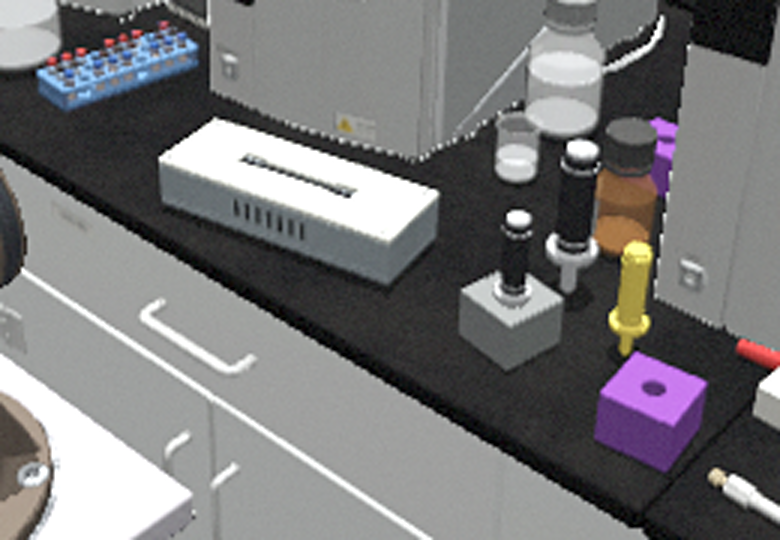

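View pics/t0c.png

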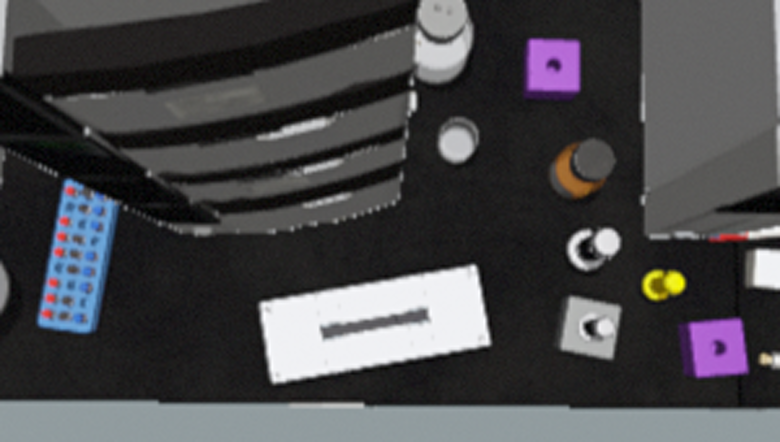

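View pics/scene0.png

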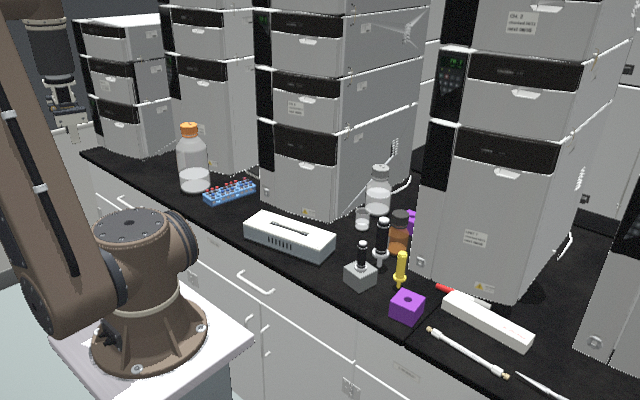

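```bash
cat >> h.py <<'E'
def tri(obs):
    A=np.zeros((3,3));b=np.zeros(3)
    for f,p in obs:
        e,d=ray(f,p); d/=np.linalg.norm(d); M=np.eye(3)-np.outer(d,d); A+=M;b+=M@e
    return np.linalg.solve(A,b)
E
python3 - <<'E'
from h import *
s=snap('scene');t=snap('top')
S=lambda x,y:(190+x/3,170+y/3); T=lambda x,y:(160+x/2.6,120+y/2.6)
print('small top',tri([(s,S(518,218)),(t,T(603,327))]))
print('large top',tri([(s,S(581,150)),(t,T(608,241))]))
print('yellow top',tri([(s,S(636,250)),(t,T(675,283))]))
print('stand centre top',onz(t,T(591,326),.045), [onz(t,T(*p),.045)[:2].round(4) for p in [(568,297),(621,303),(611,359),(560,352)]])
print('stand scn',[onz(s,S(*p),.045)[:2].round(4) for p in [(508,263),(562,296),(511,334),(460,296)]])
print('groove top',[onz(t,T(*p),.055)[:2].round(4) for p in [(322,332),(428,315)]])
print('groove scn',[onz(s,S(*p),.055)[:2].round(4) for p in [(243,159),(354,191)]])
print('cover top',[onz(t,T(*p),.055)[:2].round(4) for p in [(260,302),(475,266),(491,345),(272,383)]])
print('cover scn',[onz(s,S(*p),.055)[:2].round(4) for p in [(216,119),(438,195),(391,238),(160,160)]])
print('large base z0',onz(t,T(580,255),.03),onz(s,S(569,288),0))
print('amber',onz(t,T(593,160),.122))
print(arm.get_state()['t'])
E
```

```text
small top [ 0.44539996 -0.21979819  0.12102381]
large top [ 0.53447287 -0.21920243  0.14553414]
yellow top [ 0.49391545 -0.30260277  0.10494406]
stand centre top [ 0.44582654 -0.22185915  0.045     ] [array([ 0.4787, -0.1955]), array([ 0.4727, -0.257 ]), array([ 0.4086, -0.2445]), array([ 0.4157, -0.1859])]
stand scn [array([ 0.4817, -0.1911]), array([ 0.4746, -0.2519]), array([ 0.4057, -0.2509]), array([ 0.4172, -0.1902])]
groove top [array([0.4344, 0.0863]), array([ 0.4553, -0.0335])]
groove scn [array([0.4345, 0.0841]), array([ 0.4645, -0.0293])]
cover top [array([0.4671, 0.1574]), array([ 0.512 , -0.0868]), array([ 0.4226, -0.1055]), array([0.3768, 0.1408])]
cover scn [array([0.469 , 0.1585]), array([ 0.5116, -0.0891]), array([ 0.4307, -0.1031]), array([0.3803, 0.1388])]
large base z0 [ 0.5287458  -0.21290717  0.03      ] [ 0.54125038 -0.21757145  0.        ]
amber [ 0.62562377 -0.20934365  0.122     ]
1.8
```

```bash
python3 - <<'E'
from h import *
from scipy.spatial.transform import Rotation as Ro
s=snap('scene');w=snap('wrist','w0.png')
S=lambda x,y:(190+x/3,170+y/3)
print('tower',[onz(s,p,0).round(3)[:2] for p in [S(420,158),S(212,95),(193,192),(155,155),(240,165)]])
st=arm.get_state();print(Ro.from_euler('xyz',st['ee_rot']).as_matrix().round(3),st['t'])
E
```

```text
tower [array([0.622, 0.022]), array([0.567, 0.274]), array([0.456, 0.49 ]), array([0.543, 0.864]), array([0.713, 0.549])]
[[-0.     0.965 -0.262]
 [ 0.    -0.262 -0.965]
 [-1.    -0.    -0.   ]] 1.9
```

View pics/w0.png

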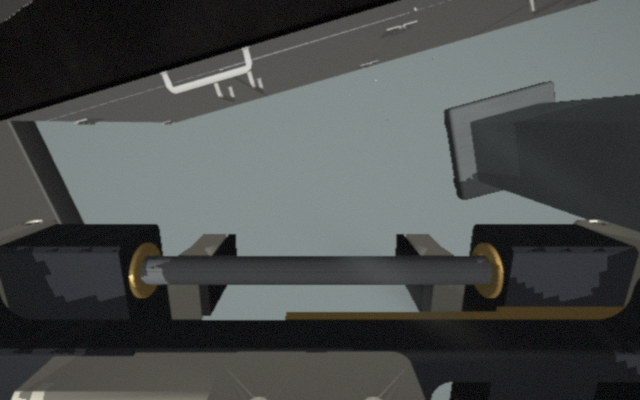

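```bash
python3 -m handwheel '{"gripper":[1,1,1,1,1,1,1,1,1,1,1,1,1,1],"travel":[[0.03,-0.08,0],[0.06,-0.17,0],[0.1,-0.26,0],[0.13,-0.35,0],[0.165,-0.44,0],[0.2,-0.53,0],[0.23,-0.61,0],[0.25,-0.67,0],[0.29,-0.74,0],[0.33,-0.82,0],[0.37,-0.9,0],[0.4,-0.96,0],[0.4,-0.96,0],[0.4,-0.96,0]],"spin":[0.05,0.1,0.2,0.3,0.4,0.5,0.57,0.57,0.57,0.57,0.57,0.57,0.57,0.57]}'
```

```text
t: 3.3
eef_pos: [0.377, 0.1709, 0.2458]
ee_rot: [2.307, 1.57, 0.916]
force: [-0.1, 0.2, 0.3]
width: 0.0876
```

```bash
python3 -m handwheel '{"gripper":[1,1,1,1,1,1,1,1,1,1],"travel":[[0.02,-0.1,0],[0.04,-0.2,0],[0.05,-0.3,0],[0.07,-0.4,0],[0.09,-0.5,0],[0.11,-0.6,0],[0.125,-0.7,0],[0.137,-0.785,0],[0.137,-0.785,0],[0.137,-0.785,0]],"spin":[0,0,0,0,0,0,0,0,0,0]}'
python3 - <<'E'
from h import *
w=snap('wrist','w1.png')
for l in ['probe_grip','probe_collar','stand']:
    print(l,[(np.round(d['at'],1).tolist(),round(d['conf'],2)) for d in spotter.tip_of('wrist',l)])
print(arm.get_state()['eef_pos'],w['eye'],w['attitude'],arm.get_state()['t'])
print('exp',[proj(w,[.4455,-.2215,z]) for z in (.117,.084,.045)])
E
```

```text
t: 4.3
eef_pos: [0.4454, -0.2213, 0.245]
ee_rot: [-1.966, 1.57, 2.927]
force: [0.4, 0.6, 1.0]
width: 0.0876
probe_grip [([325.0, 96.3], 0.65), ([403.9, 154.4], 0.65), ([314.5, 194.8], 0.56)]
probe_collar [([312.6, 184.0], 0.96), ([392.5, 153.7], 0.87), ([329.1, 100.9], 0.58)]
stand [([421.7, 213.9], 0.78), ([311.6, 179.4], 0.57)]
[ 0.44552012 -0.21951074  0.24579343] [ 0.51250534 -0.20882671  0.38379037] [ 2.88653117e+00  5.14015373e-04 -1.38962873e+00] 4.5
exp [[np.float64(316.27069494368624), np.float64(201.9904344003765)], [np.float64(316.2262054335461), np.float64(193.8222486281588)], [np.float64(316.1842437604062), np.float64(186.1181687126803)]]
```

View pics/w1.png

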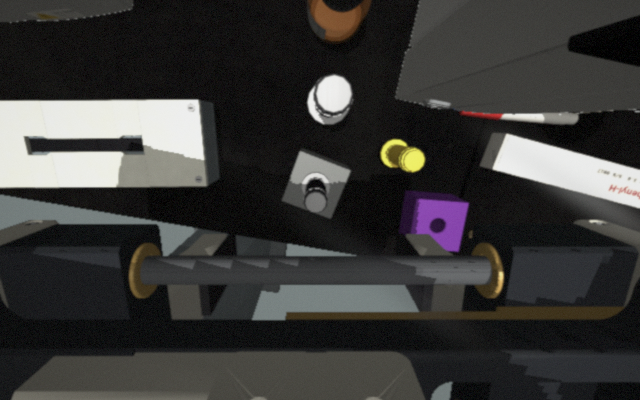

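```bash
python3 - <<'E'
import cv2
from h import *
a=cv2.imread('pics/w1.png')[60:250,260:460]; cv2.imwrite('pics/w1c.png',cv2.resize(a,None,fx=3,fy=3,interpolation=cv2.INTER_CUBIC))
a=cv2.imread('pics/w1.png')[90:200,0:230]; cv2.imwrite('pics/w1b.png',cv2.resize(a,None,fx=3.4,fy=3.4,interpolation=cv2.INTER_CUBIC))
E
```

```text
(no output)
```

View pics/w1c.png

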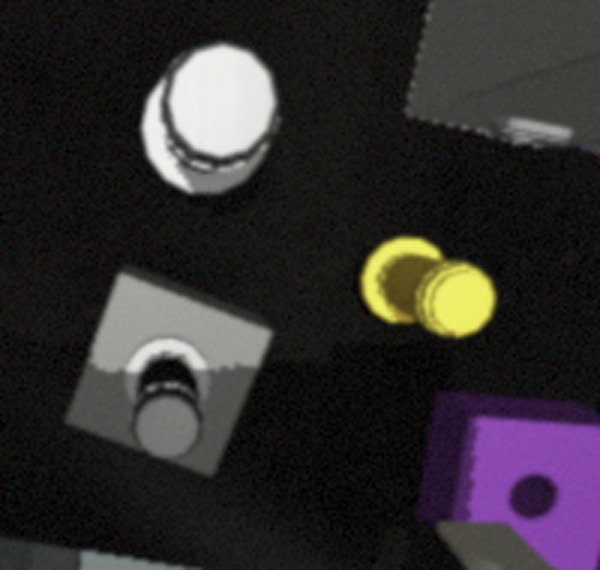

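View pics/w1b.png

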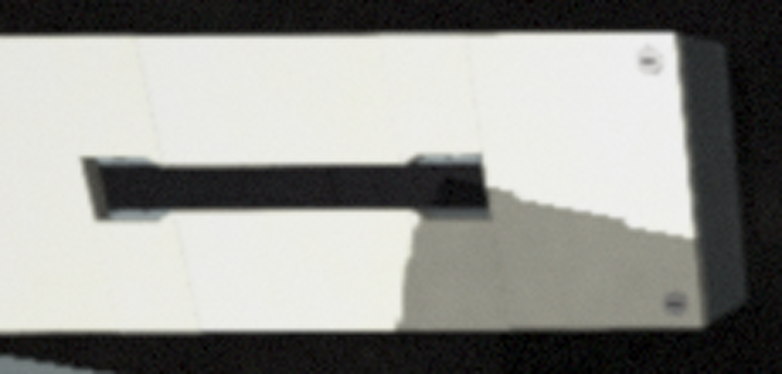

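```bash
python3 - <<'E'
from h import *
w=snap('wrist')
C=lambda x,y:(260+x/3,60+y/3); B=lambda x,y:(x/3.4,90+y/3.4)
print('collar',onz(w,C(167,378),.051),'top',onz(w,C(166,425),.117), onz(w,C(166,425),.121))
print('tip? reported',onz(w,(312.6,184),.045),onz(w,(314.5,194.8),.084))
P={k:onz(w,B(*p),.055)[:2] for k,p in dict(a1=(82,158),a2=(98,220),b1=(483,154),b2=(491,219),n1=(162,166),n2=(165,210),m1=(410,163),m2=(413,208)).items()}
for k,v in P.items(): print(k,v.round(4))
ea=(P['a1']+P['a2'])/2; eb=(P['b1']+P['b2'])/2; print('mid',(ea+eb)/2,'len',np.linalg.norm(ea-eb),'ang',np.degrees(np.arctan2(*(ea-eb)[::-1])))
print('w',np.linalg.norm(P['a1']-P['a2']),np.linalg.norm(P['n1']-P['n2']))
s=arm.get_state();print(s['eef_pos'],s['ee_rot'],s['t'])
E
```

```text
collar [ 0.44703868 -0.21897369  0.051     ] top [ 0.44581214 -0.21890309  0.117     ] [ 0.44680665 -0.21872105  0.121     ]
tip? reported [ 0.44747687 -0.21538328  0.045     ] [ 0.44444264 -0.21827139  0.084     ]
a1 [0.4433 0.0917]
a2 [0.4248 0.0877]
b1 [ 0.4674 -0.0299]
b2 [ 0.4478 -0.0333]
n1 [0.4454 0.0675]
n2 [0.4318 0.067 ]
m1 [ 0.4605 -0.0078]
m2 [ 0.4467 -0.0092]
mid [0.44582331 0.02907202] len 0.12357436343184776 ang 100.99216133714273
w 0.018998553482694094 0.013620704822954964
[ 0.44553451 -0.21957902  0.24588468] [1.39444857 1.57008091 0.00922809] 4.55
```

```bash
python3 -m handwheel '{"gripper":[1,1,1,1,1,1],"travel":[[0.002,0,-0.09],[0.002,0,-0.18],[0.002,0,-0.26],[0.002,0,-0.323],[0.002,0,-0.323],[0.002,0,-0.323]],"spin":[0,0,0,0,0,0]}' 20
python3 -m handwheel '{"gripper":[-1,-1,-1,-1,-1,-1,-1,-1],"travel":[[0,0,0],[0,0,0],[0,0,0],[0,0,0],[0,0,0],[0,0,0],[0,0,0],[0,0,0]],"spin":[0,0,0,0,0,0,0,0]}' 20
```

```text
t: 5.15
eef_pos: [0.4467, -0.2204, 0.0848]
ee_rot: [-1.055, 1.57, -2.441]
force: [0.9, -1.4, 0.8]
width: 0.0875
t: 5.95
eef_pos: [0.4461, -0.2211, 0.084]
ee_rot: [-1.801, 1.571, 3.094]
force: [-0.0, -0.1, -0.5]
width: 0.0287
```

```bash
python3 -m handwheel '{"gripper":[-1,-1,-1,-1],"travel":[[0,0,0],[0,0,0],[0,0,0],[0,0,0]],"spin":[0,0,0,0]}' 20
```

```text
t: 6.35
eef_pos: [0.4461, -0.221, 0.084]
ee_rot: [-1.909, 1.571, 2.986]
force: [-0.2, -0.2, -0.8]
width: 0.0218
```

```bash
python3 -m handwheel '{"gripper":[-1,-1,-1,-1,-1,-1,-1,-1,-1,-1,-1,-1],"travel":[[0,0,0.03],[0,0,0.07],[0,0,0.13],[0,0,0.2],[0,0.05,0.2],[0.005,0.12,0.2],[0.01,0.2,0.2],[0.015,0.28,0.2],[0.019,0.35,0.2],[0.019,0.398,0.2],[0.019,0.398,0.2],[0.019,0.398,0.2]],"spin":[0,0,0,0,0,0,0,0,0,0,0,0]}'
python3 - <<'E'
from h import *
for c in ['wrist','scene','top']: f=snap(c,c+'2.png')
s=arm.get_state();print(s['eef_pos'],s['force'],s['width'],s['t'])
a=cv2.imread('pics/scene2.png')[170:310,210:410];b=cv2.imread('pics/top2.png')[180:300,230:410]
cv2.imwrite('pics/s2c.png',cv2.resize(a,None,fx=4,fy=4,interpolation=cv2.INTER_CUBIC))
cv2.imwrite('pics/t2c.png',cv2.resize(b,None,fx=4,fy=4,interpolation=cv2.INTER_CUBIC))
E
```

```text
t: 7.55
eef_pos: [0.4554, -0.0217, 0.1839]
ee_rot: [-1.65, 1.57, -3.036]
force: [-0.4, 0.0, -1.5]
width: 0.0219
[ 0.45544764 -0.02271874  0.18390913] [ 0.08724774 -0.68826539 -2.61860341] 0.02144501596173905 7.7
```

View pics/wrist2.png

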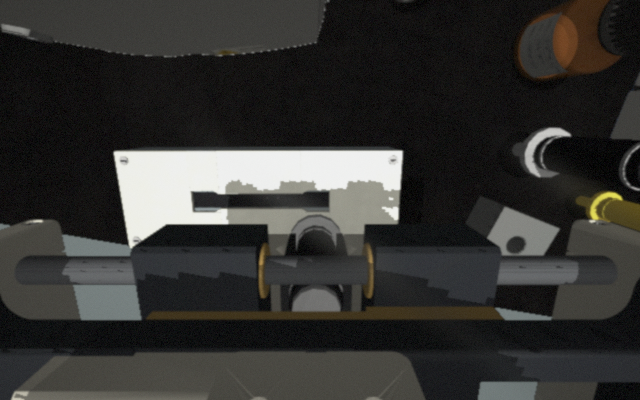

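View pics/s2c.png

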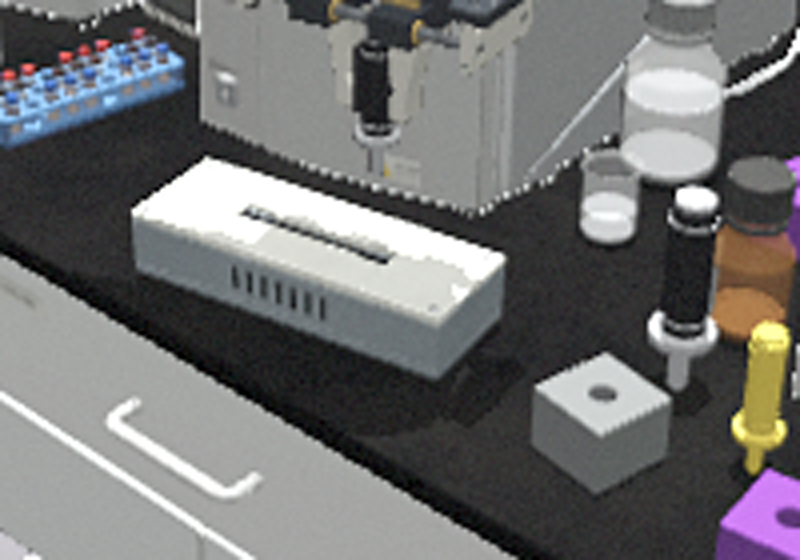

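View pics/t2c.png

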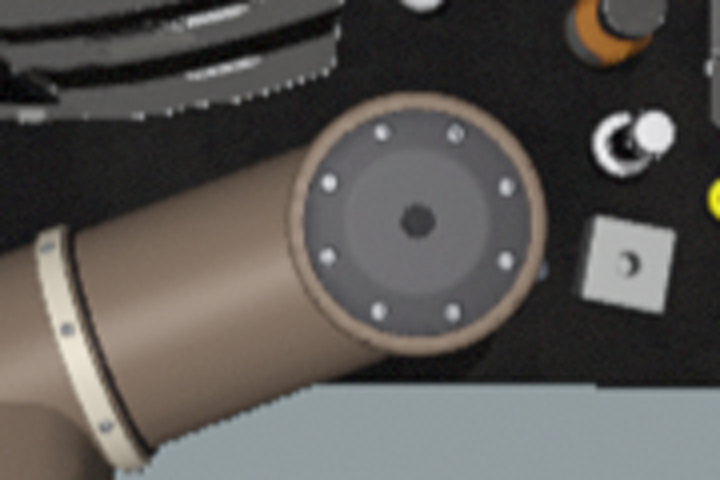

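```bash
python3 - <<'E'
import cv2
a=cv2.imread('pics/wrist2.png')[140:250,180:420]; cv2.imwrite('pics/w2c.png',cv2.resize(a,None,fx=3.3,fy=3.3,interpolation=cv2.INTER_CUBIC))
E
```

```text
(no output)
```

View pics/w2c.png

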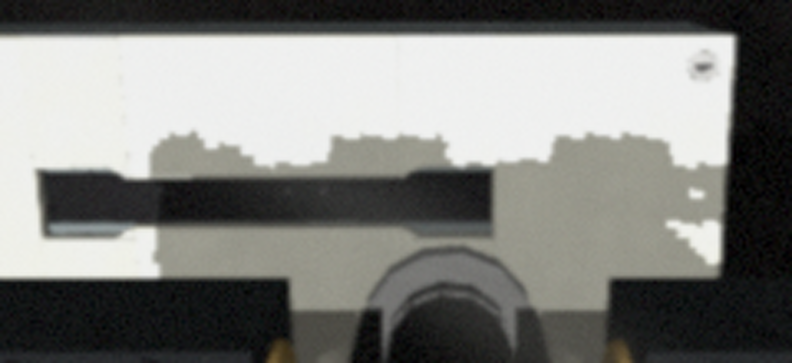

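```bash
python3 - <<'E'
from h import *
w=snap('wrist'); s=arm.get_state(); e=np.array(s['eef_pos']);print(e,s['t'])
B=lambda x,y:(180+x/3.3,140+y/3.3)
q={k:onz(w,B(*p),.055)[:2] for k,p in dict(a1=(38,170),a2=(44,236),b1=(492,172),b2=(492,236),n1=(125,179),n2=(125,225),m1=(408,178),m2=(408,226),c1=(737,35),c2=(722,275)).items()}
for k,v in q.items(): print(k,v.round(4))
ea=(q['a1']+q['a2'])/2;eb=(q['b1']+q['b2'])/2
n=(q['n1']+q['n2'])/2;m=(q['m1']+q['m2'])/2
for x,y in((ea,eb),(n,m)): print('mid',(x+y)/2,np.linalg.norm(x-y),np.degrees(np.arctan2(*(x-y)[::-1])))
# collar circle projection
for z,r in((e[2]-.039,.016),(e[2]-.033,.016),(e[2]-.033,.011)):
    pts=np.array([proj(w,[e[0]+r*np.cos(t),e[1]+r*np.sin(t),z]) for t in np.linspace(0,6.28,73)])
    c=(pts-[180,140])*3.3; print(z,'apex',c[c[:,1].argmin()].round(0),'x range',c[:,0].min().round(),c[:,0].max().round())
E
```

```text
[ 0.45546801 -0.02279145  0.183898  ] 7.75
a1 [0.4447 0.0881]
a2 [0.4265 0.085 ]
b1 [ 0.4664 -0.0326]
b2 [ 0.4488 -0.0361]
n1 [0.4465 0.0648]
n2 [0.4336 0.0634]
m1 [ 0.4607 -0.0106]
m2 [ 0.4474 -0.0129]
c1 [ 0.514  -0.0885]
c2 [ 0.4493 -0.1011]
mid [0.44660069 0.02610861] 0.12291794953635463 100.31471005018854
mid [0.44705281 0.0261825 ] 0.0771099443703851 100.44112217693106
0.14489800269518513 apex [450. 241.] x range 364.0 535.0
0.15089800269518513 apex [450. 250.] x range 361.0 538.0
0.15089800269518513 apex [450. 277.] x range 389.0 510.0
```

```bash
python3 -m handwheel '{"gripper":[-1,-1,-1,-1,-1],"travel":[[0.001,-0.002,-0.04],[0.001,-0.002,-0.09],[0.001,-0.002,-0.12],[0.001,-0.002,-0.12],[0.001,-0.002,-0.12]],"spin":[0,0,0,0,0]}'
python3 -m handwheel '{"gripper":[-1,-1,-1,-1,-1,-1],"travel":[[0,0,-0.008],[0,0,-0.014],[0,0,-0.02],[0,0,-0.024],[0,0,-0.028],[0,0,-0.028]],"spin":[0,0,0,0,0,0]}'
python3 - <<'E'
from h import *
f=snap('scene','s3.png');cv2.imwrite('pics/s3c.png',cv2.resize(f['pixels'][190:270,240:360],None,fx=6,fy=6,interpolation=cv2.INTER_CUBIC))
w=snap('wrist','w3.png')
s=arm.get_state();print(s['eef_pos'],s['force'],s['t'])
E
```

```text
t: 8.25
eef_pos: [0.4563, -0.0236, 0.1243]
ee_rot: [-0.828, 1.57, -2.217]
force: [0.1, 0.2, -0.9]
width: 0.0216
t: 8.85
eef_pos: [0.4565, -0.0229, 0.1102]
ee_rot: [1.455, 1.57, 0.067]
force: [0.5, 0.3, 1.3]
width: 0.022
[ 0.45649985 -0.02294907  0.11027712] [-0.20664042 -0.51222224  1.80099747] 8.95
```

View pics/s3c.png

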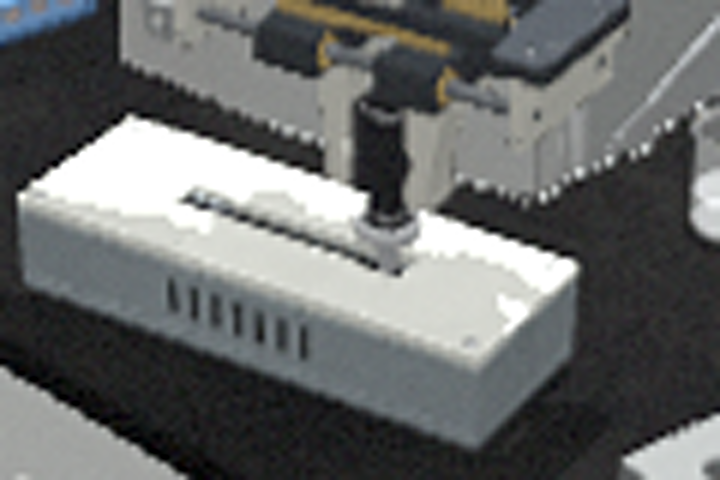

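View pics/w3.png

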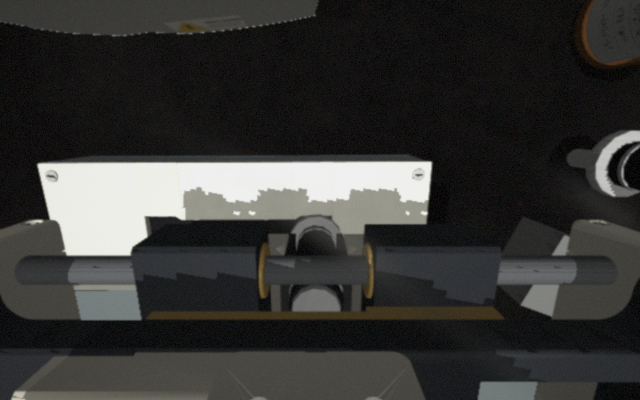

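```bash
python3 -m handwheel '{"gripper":[-1,-1,-1,-1,-1,-1],"travel":[[-0.001,0.006,0],[-0.0022,0.012,0],[-0.0035,0.019,0],[-0.0048,0.026,0],[-0.006,0.032,0],[-0.006,0.032,0]],"spin":[0,0,0,0,0,0]}'; python3 -c "
from h import *
print(arm.get_state()['force'])"
```

```text
t: 9.55
eef_pos: [0.453, -0.0065, 0.11]
ee_rot: [-2.902, 1.571, 1.993]
force: [-0.5, -0.9, 1.4]
width: 0.0215
[-0.47469021 -0.87697437  1.35784734]
```

```bash
python3 -m handwheel '{"gripper":[-1,-1],"travel":[[-0.0006,0.003,0],[-0.0011,0.006,0]],"spin":[0,0]}'
```

```text
t: 9.75
eef_pos: [0.4526, -0.004, 0.11]
ee_rot: [-0.923, 1.571, -2.311]
force: [-0.2, -2.0, 2.1]
width: 0.022
```

```bash
python3 -m handwheel '{"gripper":[-1,-1],"travel":[[-0.0006,0.003,0],[-0.0011,0.006,0]],"spin":[0,0]}'
```

```text
t: 9.95
eef_pos: [0.452, -0.001, 0.1101]
ee_rot: [-0.566, 1.571, -1.954]
force: [0.3, -2.2, 1.2]
width: 0.0218
```

```bash
python3 -m handwheel '{"gripper":[-1,-1],"travel":[[-0.0006,0.003,0],[-0.0011,0.006,0]],"spin":[0,0]}'
```

```text
t: 10.15
eef_pos: [0.4515, 0.002, 0.1101]
ee_rot: [-1.012, 1.571, -2.4]
force: [-0.3, -1.9, 0.6]
width: 0.0217
```

```bash
python3 -m handwheel '{"gripper":[-1,-1],"travel":[[-0.0006,0.003,0],[-0.0011,0.006,0]],"spin":[0,0]}'
```

```text
t: 10.35
eef_pos: [0.4509, 0.0051, 0.1101]
ee_rot: [-0.86, 1.571, -2.248]
force: [-0.1, -2.4, 1.1]
width: 0.0215
```

```bash
python3 -m handwheel '{"gripper":[-1,-1],"travel":[[-0.0006,0.003,0],[-0.0011,0.006,0]],"spin":[0,0]}'
```

```text
t: 10.55
eef_pos: [0.4503, 0.0084, 0.1099]
ee_rot: [3.058, 1.57, 1.669]
force: [0.6, 0.0, -1.9]
width: 0.0219
```

```bash
python3 -m handwheel '{"gripper":[-1,-1,-1],"travel":[[-0.0001,0.001,0],[-0.0001,0.001,0],[-0.0001,0.001,0]],"spin":[0,0,0]}'
python3 - <<'E'
from h import *
f=snap('scene','s4.png');cv2.imwrite('pics/s4c.png',cv2.resize(f['pixels'][190:270,240:360],None,fx=6,fy=6,interpolation=cv2.INTER_CUBIC))
s=arm.get_state();print(s['eef_pos'],s['force'],s['t'])
E
```

```text
t: 10.85
eef_pos: [0.4501, 0.0085, 0.1099]
ee_rot: [-1.932, 1.57, 2.963]
force: [-0.0, 0.8, -2.1]
width: 0.0215
[0.45017246 0.00849517 0.10988944] [-0.60927023  2.10114724 -2.80374179] 10.9
```

View pics/s4c.png

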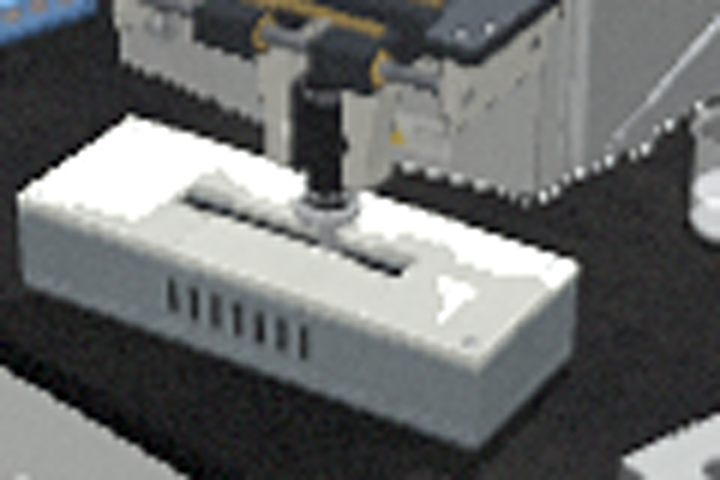

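```bash
python3 -m handwheel '{"gripper":[-1,-1,-1,-1,-1],"travel":[[0,0,-0.006],[0,0,-0.012],[0,0,-0.018],[0,0,-0.024],[0,0,-0.024]],"spin":[0,0,0,0,0]}'
```

```text
t: 11.4
eef_pos: [0.4504, 0.0085, 0.0976]
ee_rot: [-1.844, 1.571, 3.051]
force: [0.0, 1.2, -3.1]
width: 0.0217
```

```bash
python3 -m handwheel '{"gripper":[-1,-1,-1,-1],"travel":[[0,0,-0.002],[0,0,-0.004],[0,0,-0.006],[0,0,-0.006]],"spin":[0,0,0,0]}'
```

```text
t: 11.8
eef_pos: [0.4504, 0.0085, 0.095]
ee_rot: [2.092, 1.571, 0.704]
force: [-0.8, 2.2, 0.4]
width: 0.0216
```

```bash
python3 -m handwheel '{"gripper":[-1,-1,-1],"travel":[[0,0,-0.001],[0,0,-0.001],[0,0,-0.001]],"spin":[0,0,0]}'
```

```text
t: 12.1
eef_pos: [0.4504, 0.0085, 0.0946]
ee_rot: [2.141, 1.571, 0.753]
force: [-0.5, 3.2, -0.6]
width: 0.0221
```

```bash
python3 -m handwheel '{"gripper":[-1,-1,-1],"travel":[[-0.0003,0.0015,-0.001],[-0.0003,0.0015,-0.001],[-0.0003,0.0015,-0.001]],"spin":[0,0,0]}'
python3 - <<'E'
from h import *
f=snap('scene','s5.png');cv2.imwrite('pics/s5c.png',cv2.resize(f['pixels'][190:270,240:360],None,fx=6,fy=6,interpolation=cv2.INTER_CUBIC))
w=snap('wrist','w5.png')
s=arm.get_state();print(s['eef_pos'],s['force'],s['t'])
E
```

```text
t: 12.4
eef_pos: [0.45, 0.0089, 0.094]
ee_rot: [-0.946, 1.57, -2.334]
force: [-0.4, -0.3, -1.2]
width: 0.0217
[0.45005815 0.00898186 0.09395432] [-0.11593797  0.10985644 -1.62507892] 12.5
```

View pics/s5c.png

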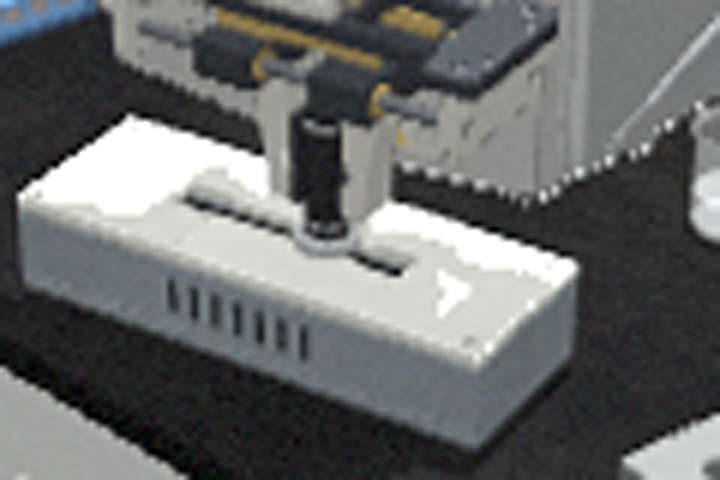

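View pics/w5.png

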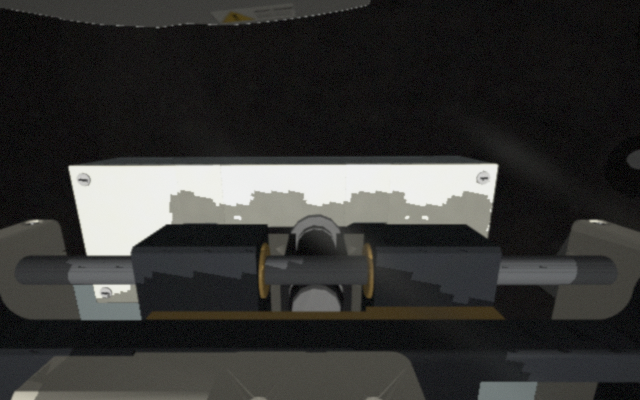

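Collar at about (327,240) in the crop sits on the cover across the groove. I'll ease down in small steps until contact shows in the force.

```bash
python3 -m handwheel '{"gripper":[-1,-1,-1],"travel":[[0,0,-0.001],[0,0,-0.001],[0,0,-0.001]],"spin":[0,0,0]}'
```

```text
t: 12.8
eef_pos: [0.4501, 0.009, 0.0939]
ee_rot: [-0.461, 1.57, -1.848]
force: [-2.3, 0.6, 4.4]
width: 0.0216
```

```bash
python3 -m handwheel '{"gripper":[-1,-1,-1],"travel":[[0,0,-0.001],[0,0,-0.001],[0,0,-0.001]],"spin":[0,0,0]}'
```

```text
t: 13.1
eef_pos: [0.4502, 0.009, 0.0939]
ee_rot: [0.128, 1.57, -1.26]
force: [-4.4, -0.1, 10.5]
width: 0.0212
```

```bash
python3 -m handwheel '{"gripper":[-1,-1,0.2,0.2,0.2,0.2,0.2,0.2],"travel":[[0,0,0.001],[0,0,0.001],[0,0,0.001],[0,0,0.001],[0,0,0.001],[0,0,0.001],[0,0,0.001],[0,0,0.001]],"spin":[0,0,0,0,0,0,0,0]}'
```

```text
t: 13.9
eef_pos: [0.4502, 0.0092, 0.0935]
ee_rot: [-1.329, 1.571, -2.717]
force: [0.2, 0.1, -0.7]
width: 0.0527
```

```bash
python3 -m handwheel '{"gripper":[0.2,0.2,0.2,0.2,0.2,0.2,0.2,0.2],"travel":[[0,0,0.02],[0,0,0.06],[0,0,0.12],[0,0,0.2],[0,0,0.26],[0,0,0.3],[0,0,0.3],[0,0,0.3]],"spin":[0,0,0,0,0,0,0,0]}'
python3 - <<'E'
from h import *
f=snap('scene','s6.png');cv2.imwrite('pics/s6c.png',cv2.resize(f['pixels'][190:270,240:360],None,fx=6,fy=6,interpolation=cv2.INTER_CUBIC))
w=snap('wrist','w6.png')
s=arm.get_state();print(s['eef_pos'],s['force'],s['t'])
print([ [np.round(x,1) for x in (proj(f,[.4501,.009,z]),proj(w,[.4501,.009,z]))] for z in(.055,.061,.127)])
E
```

```text
t: 14.7
eef_pos: [0.4501, 0.0092, 0.2443]
ee_rot: [1.991, 1.569, 0.603]
force: [0.4, -0.1, 0.3]
width: 0.0524
[0.44964217 0.0090203  0.24305117] [-0.29605047 -0.26501786 -0.25765782] 14.8
[[array([294.1, 230.6]), array([316.1, 188.2])], [array([294.1, 228.7]), array([316.1, 189.3])], [array([294.1, 207.7]), array([316.2, 205.2])]]
```

View pics/s6c.png

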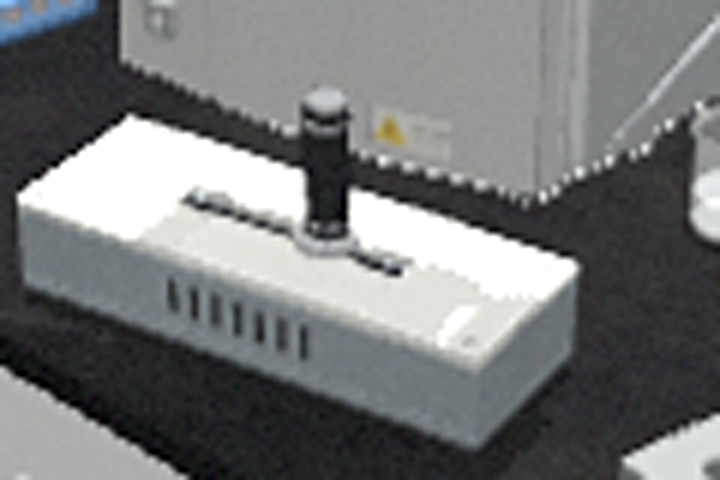

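View pics/w6.png

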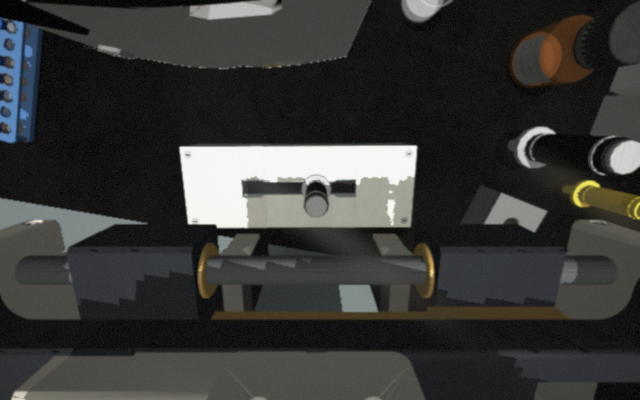

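View pics/s6.png

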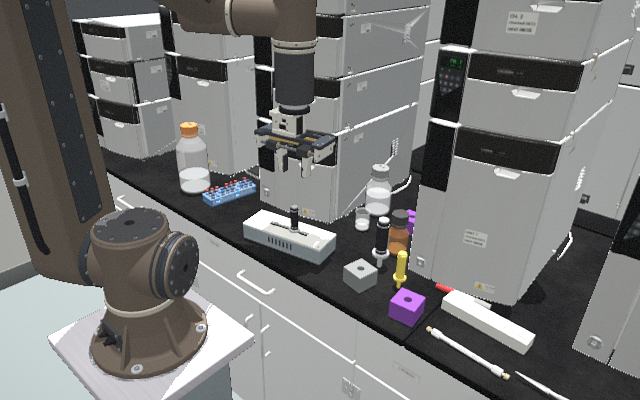

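```bash
python3 -c "
from h import *
print(arm.job_done())"
```

```text
the job is handed in; nothing more can be done
None
```

The probe is seated in the hidden well: upright, collar on the cover plate, released, and the job is handed in. It finished at about 15 s of the 45 s allowed.

- **Pick:** I took the smaller black probe out of the grey stand. The larger black probe, the yellow one and the purple stands were left alone.
- **Slide:** I set the tip down in the −y pocket with the spring compressed about 6 mm (about 3 N) and slid it along the groove. About 19 mm before the middle, the vertical force fell back to the probe's weight alone, meaning the stem had dropped.
- **Seating:** I lowered it until the collar touched, with the tool then stalling at 0.094 m, which matches a flush collar.
- **Forces:** The highest reading was about 11 N, or roughly 12 N of contact once the probe's weight is added. I only got a reading at the end of each move, so a brief higher peak in between would not show. The wrist force showed about 3 N sideways against the well wall during lowering, which I relieved with a 0.7 mm shift.
- **Final pictures:** The scene and wrist views show the probe upright with its collar bridging the groove. The gripper is clear, about 15 cm higher. The beaker, amber bottle and vial rack look undisturbed by eye; I did not measure their positions again. No check failed or disagreed.

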